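# Put the repaired relay boards in their holders

### The arm

A 6-joint arm with a two-finger parallel gripper is mounted at the origin on the work surface. World frame = base frame: x ahead of the robot, y to its left, z up, the work surface at z = 0. Lengths are in m, angles in rad, forces in N, time in s.
With the tool pointing down it reaches from about 0.375 to 0.9 m from the base axis. Payload 3.1 kg.
Tool frame: the origin (TCP) lies on the centre line of the jaws, within the pads' length; the fingertips stand ctrl.tip_extent ahead of it and the grasp point (between the pads) lies 3 mm ahead of it (ctrl.tip_extent is the distance from the TCP to the fingertips, in m); z points along the fingers, x is the direction in which the jaws open and shut, and the axes are right-handed (so a half turn about z gives the same grasp; the last joint's range is limited). The gripper opens to 85 mm and grips with 20 to 120 N. Pads are 22 mm wide; open, the fingers measure 114 mm over their backs; the gripper's body (76 mm by 85 mm) begins 54 mm behind the grasp point. The pads swing forward as they close: fully open they stand 13 mm farther back than shut.
Start: joints at [1.028, 0.527, 1.433, -0, 1.181, -0.178], TCP at [0.222, 0.584, 0.253] pointing down, gripper open.
Joint ranges: [-3.08, 3.08], [-0.75, 2.2], [0.22, 2.44], [-1.43, 4.57], [0, 2.65], [-2.85, 2.85]. Speed limits (rad/s): [2.79, 2.79, 3.14, 3.14, 3.14, 3.14].

### API

Orientations are given as a unit quaternion [x, y, z, w].
In Python, from workcell import ctrl gives the robot as it stands.
- The arm moves only by the tool move_arm, never from a script. Its argument "deltas" is a list of rows, each an object of numbers: "dx", "dy", "dz": the shift along the tool's x, y, z in m; "wx", "wy", "wz": the turn, a rotation vector about the tool's x, y, z in rad. In form: [{"dx": .., "dy": .., "dz": .., "wx": .., "wy": .., "wz": ..}, ...]. A call has 1 to 20 rows; each row shifts and turns the commanded pose from where the row before left it, along the tool's axes as they then stand; what a row does not reach is not made up. A row lasts 1/10 s, in which the tool goes at most 50 mm and 8.59 degrees, less where a joint would pass 70% of its speed; a pose out of reach is approached as far as the arm can. A call with a gripper value outside its range is refused whole. "hand" is the finger opening in m, from 0 to 0.0854, set as the call begins (left out, the last holds). The fingers move at their own pace and stop on an object; "grip_force" is the grip in N (left out, the last holds). Time passes only in rows, so rows that do not move let the fingers close. It gives the time, the measured TCP pose, the force and the opening at its end, in the units of the state.
- ctrl.observe(): the state, without advancing time (a new reading comes with each control period).
- ctrl.capture(name): name is "scene" or "top" or "wrist"; returns (picture, depth): 480x640x3 uint8, blue, green, red; 480x640 float32, m along the optical axis (not along the pixel's ray), 0 where there is no reading.
- ctrl.camera_params(name): a dict with "intrinsics" (3x3 intrinsics, pixels), "R" (3x3) and "t" (3): a world point X has camera coordinates R X + t; the wrist camera has in their place "hand_eye" (4x4, takes a point from camera to tool coordinates, whose origin is the TCP and whose axes are the tool frame's). Camera axes: x right, y down, z forward; pixel columns grow to the right and rows downward; lengths in m; the calibration is good to about 2 mm. A picture is of the moment at which its call begins: read the wrist's pose just before it. camera_params takes no time and is no camera call.
- ctrl.sign_off(): hands the job in, once; it reports no verdict.
The state is a dict: "t": time; "joints": joint angles; "qd": joint speeds; "joint_torque": joint torques, N m; "tool_pos": TCP position; "orientation": TCP orientation; "ft_force": force on the tool from outside, world axes, zero at the start; "ft_torque": the same for the moment, N m; "grip_width": finger opening in m.
Only numpy, scipy, OpenCV 4.12 (cv2) and the standard library are available. Lean on these libraries where they do the work, as an engineer would, in place of code of your own. Each camera call takes 0.05 s, during which the arm holds its last target. There are 200 camera calls.

### The job

Put each of the four loose relay boards (the green ones with a white connector strip along both long edges) into the grey holder made for its length, the shortest board in the shortest holder and so on up to the longest. Set each one down gently, without dropping it, relays upwards, flat on the middle of the seat between the two end stops and in line with the holder; leave the square board and the black display panel where they lie.

Things in the scene. Friction and masses are not known exactly. Their poses are not given: they have to be found in the camera images.
- board_one: The shortest relay board, loose: a green circuit board 60 mm long (its y axis), 42 mm wide (x) and 16 mm high, with a white connector strip 8 mm wide and 16 mm high along both long edges and one black relay (12 mm high) in a row between the strips. Grip it across the two strips, 42 mm apart over their outer faces, at mid-length. 50 g, give or take a third. Origin: centre of the underside; z up; either way round in its holder will do.
- board_two: The second shortest relay board, loose: a green circuit board 82 mm long (its y axis), 42 mm wide (x) and 16 mm high, with a white connector strip 8 mm wide and 16 mm high along both long edges and two black relays (12 mm high) in a row between the strips. Grip it across the two strips, 42 mm apart over their outer faces, at mid-length. 70 g, give or take a third. Origin: centre of the underside; z up; either way round in its holder will do.
- board_three: The second longest relay board, loose: a green circuit board 104 mm long (its y axis), 42 mm wide (x) and 16 mm high, with a white connector strip 8 mm wide and 16 mm high along both long edges and three black relays (12 mm high) in a row between the strips. Grip it across the two strips, 42 mm apart over their outer faces, at mid-length. 90 g, give or take a third. Origin: centre of the underside; z up; either way round in its holder will do.
- board_four: The longest relay board, loose: a green circuit board 126 mm long (its y axis), 42 mm wide (x) and 16 mm high, with a white connector strip 8 mm wide and 16 mm high along both long edges and four black relays (12 mm high) in a row between the strips. Grip it across the two strips, 42 mm apart over their outer faces, at mid-length. 110 g, give or take a third. Origin: centre of the underside; z up; either way round in its holder will do.
- holder_one: The shortest holder, fixed to the bench, for the 60 mm relay board: a grey plastic slab 60 mm wide (x) and 88 mm long (y), its seat 8 mm above the bench, with an end stop 6 mm thick rising 10 mm above the seat at each end of its length, 76 mm apart inside; open on both long sides. On the seat, flush: one dark pad. Origin: centre of its underside on the bench; the seated board's length runs along y.
- holder_two: The second shortest holder, fixed to the bench, for the 82 mm relay board: a grey plastic slab 60 mm wide (x) and 110 mm long (y), its seat 8 mm above the bench, with an end stop 6 mm thick rising 10 mm above the seat at each end of its length, 98 mm apart inside; open on both long sides. On the seat, flush: two dark pads. Origin: centre of its underside on the bench; the seated board's length runs along y.
- holder_three: The second longest holder, fixed to the bench, for the 104 mm relay board: a grey plastic slab 60 mm wide (x) and 132 mm long (y), its seat 8 mm above the bench, with an end stop 6 mm thick rising 10 mm above the seat at each end of its length, 120 mm apart inside; open on both long sides. On the seat, flush: three dark pads. Origin: centre of its underside on the bench; the seated board's length runs along y.
- holder_four: The longest holder, fixed to the bench, for the 126 mm relay board: a grey plastic slab 60 mm wide (x) and 154 mm long (y), its seat 8 mm above the bench, with an end stop 6 mm thick rising 10 mm above the seat at each end of its length, 142 mm apart inside; open on both long sides. On the seat, flush: four dark pads. Origin: centre of its underside on the bench; the seated board's length runs along y.
- square_board: Loose bystander to be left alone: a square green board 76 x 76 mm, 20 mm high, with a finned aluminium heat sink in the middle and four round posts, without white strips. Origin: centre of the underside.
- display_panel: Loose bystander to be left alone: a black display panel 70 mm (x) by 112 mm (y), 16 mm high, on an aluminium back plate, with two blank white windows. Origin: centre of the underside.
Mind the look-alikes: they are no part of the job. Leave any blue look-alike of the board_two alone. What is shaped like the board_one but brown is not meant.

How it is judged:
By the outcome, as a careful person would: the job done as asked, in the order asked, and still so for the second after the job is handed in, with the robot touching nothing.
It also fails if it takes over 99 s, if anything falls off the work surface, if the arm or the gripper's body presses on something with over 40 N, if the wrist force passes 120 N, or if a joint passes its speed limit or range.

## Working session

There is one attempt and no reset: what is moved stays moved. The work goes in short steps, Python scripts to look and compute and a tool call to move; the robot and the scene stay as the last step left them, time stands still between calls to the robot, and variables do not carry over. Pictures are saved under pics/ and viewed, about 12 in all and at most 16, crops included, and the job is handed in when it is done.

Besides the shell and the picture viewer there is one more tool, called after ">>>" in YAML: its name, and indented under it one key for each argument. move_arm: Moves the arm, as the interface text tells. Its arguments: {"type":"object","properties":{"deltas":{"type":"array","items":{"type":"object","properties":{"dx":{"type":"number"},"dy":{"type":"number"},"dz":{"type":"number"},"wx":{"type":"number"},"wy":{"type":"number"},"wz":{"type":"number"}}}},"hand":{"type":"number"},"grip_force":{"type":"number"}},"required":["deltas"]}

```bash
mkdir -p pics; ls; cat > h.py <<'E'
import numpy as np, cv2
from workcell import ctrl
def cam(n):
    s=ctrl.observe(); im,d=ctrl.capture(n); p=ctrl.camera_params(n); return s,im,d,p
E
python3 - <<'E'
from h import *
for n in("top","scene"):
    s,im,d,p=cam(n); cv2.imwrite(f"pics/{n}0.png",im); np.save(f"{n}0.npy",d); print(n,p)
print(ctrl.observe(),ctrl.tip_extent)
E
```

```text
pics
top {'intrinsics': array([[618.38505512,   0.        , 316.12918309],
       [  0.        , 618.38505512, 227.4791693 ],
       [  0.        ,   0.        ,   1.        ]]), 'R': array([[ 0.02935867, -0.99917767, -0.0279653 ],
       [-0.9970021 , -0.0272681 , -0.0724104 ],
       [ 0.07158829,  0.03000734, -0.99698279]]), 't': array([0.06479828, 0.51254668, 1.1911456 ])}
scene {'intrinsics': array([[593.52151765,   0.        , 308.78927188],
       [  0.        , 593.52151765, 234.27809464],
       [  0.        ,   0.        ,   1.        ]]), 'R': array([[ 0.76364673,  0.64560004,  0.00665302],
       [ 0.53353244, -0.62521795, -0.56960131],
       [-0.36357504,  0.43852378, -0.82189421]]), 't': array([-0.40877529, -0.19834254,  1.37172596])}
{'t': 0.1, 'joints': array([ 1.02851281e+00,  5.28386876e-01,  1.43378858e+00, -5.49834174e-06,
        1.18142167e+00, -1.78512467e-01]), 'qd': array([ 0.00056741, -0.00106177, -0.00045094, -0.00067688,  0.00095216,
       -0.0012551 ]), 'joint_torque': array([-4.34064277e-04, -4.43304455e+01, -1.78585088e+01, -2.80549066e-04,
        3.90321788e-03, -2.93951837e-05]), 'tool_pos': array([0.22203461, 0.58357371, 0.25241846]), 'orientation': array([ 8.23346134e-01,  5.67538667e-01, -9.12027585e-04,  4.15559103e-04]), 'ft_force': array([-0.40206721, -0.65859811, -0.46887413]), 'ft_torque': array([0.00530781, 0.01923642, 0.00081978]), 'grip_width': 0.08534253990606044} 0.022
```

View pics/top0.png

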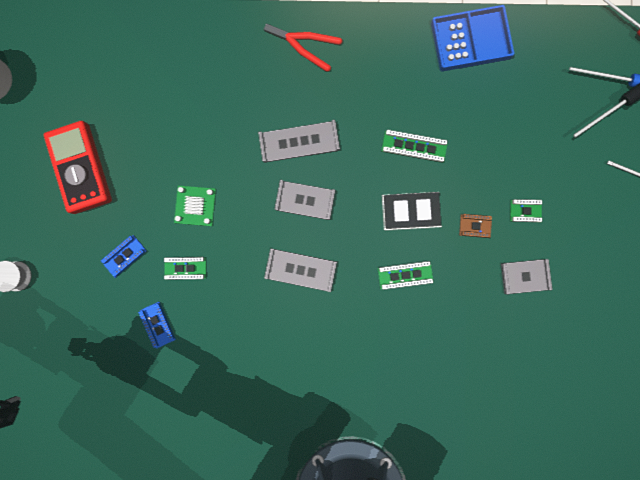

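View pics/scene0.png

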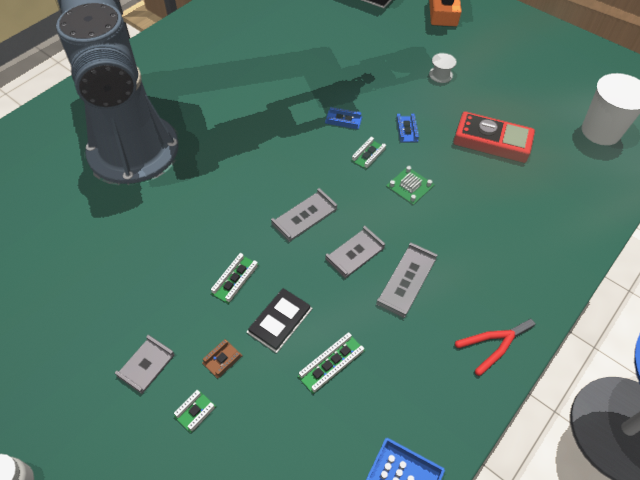

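Top view candidates:
- **Green boards with white strips:** one at (527,211), two at (185,268), three at (406,275), four at (415,146). The relay counts of 1, 2, 3 and 4 match.
- **Not meant:** the brown look-alike at (476,226), the blue ones at (124,256) and (157,325), and the square board at (195,205).
- **Holders:** one at (527,277), two at (305,200), three at (302,270), four at (300,141), matched by pad count.

Next I measure them in both views and confirm with a crop.

```bash
cat >> h.py <<'E'
def ray(px,p,z,T=None):
    px=np.atleast_2d(np.asarray(px,float)); K=p["intrinsics"]
    d=np.c_[px,np.ones(len(px))]@np.linalg.inv(K).T
    if "R" in p: R=p["R"].T; o=-R@p["t"]
    else: R=T[:3,:3]; o=T[:3,3]
    d=d@R.T; return (o+d*((z-o[2])/d[:,2])[:,None])[:,:2]
def toolT(s):
    from scipy.spatial.transform import Rotation as Ro
    T=np.eye(4); T[:3,:3]=Ro.from_quat(s["orientation"]).as_matrix(); T[:3,3]=s["tool_pos"]; return T
def rect(pts):
    (cx,cy),(w,h),a=cv2.minAreaRect(np.float32(pts*1000))
    if w>h: w,h=h,w; a+=90
    # direction of long side, deg in world
    return np.round([cx,cy,w,h],1),round((a+90)%180,1)
def masks(im):
    hsv=cv2.cvtColor(im,cv2.COLOR_BGR2HSV); H,S,V=cv2.split(hsv)
    return ((S<60)&(V>170)), ((S<60)&(V>70)&(V<=185)), ((H>45)&(H<80)&(S>110)&(V>105)), V<65
def pick(m,c,r):
    y,x=np.nonzero(m); k=np.hypot(x-c[0],y-c[1])<r; return np.c_[x,y][k]
E
python3 - <<'E'
from h import *
B={"top":[(527,211,24),(185,268,29),(406,275,36),(415,146,42)],"scene":[(194,411,30),(369,152,22),(234,277,36),(331,362,42)]}
Hd={"top":[(527,277,34),(305,200,38),(302,270,46),(300,141,52)],"scene":[(145,364,38),(355,252,36),(304,215,40),(407,281,46)]}
for n in("top","scene"):
    im=cv2.imread(f"pics/{n}0.png"); p=ctrl.camera_params(n); w,g,gr,dk=masks(im)
    for i,(x,y,r) in enumerate(B[n]):
        a=pick(w|gr,(x,y),r); m=np.zeros(im.shape[:2],np.uint8); m[a[:,1],a[:,0]]=1
        k,L,st,_=cv2.connectedComponentsWithStats(cv2.morphologyEx(m,cv2.MORPH_CLOSE,np.ones((3,3)))); j=1+np.argmax(st[1:,4]); yy,xx=np.nonzero(L==j)
        print(n,"board",i+1,rect(ray(np.c_[xx,yy],p,.014)))
    for i,(x,y,r) in enumerate(Hd[n]):
        a=pick(g|w,(x,y),r); m=np.zeros(im.shape[:2],np.uint8); m[a[:,1],a[:,0]]=1
        k,L,st,_=cv2.connectedComponentsWithStats(m); j=1+np.argmax(st[1:,4]); yy,xx=np.nonzero(L==j)
        full=np.zeros_like(m); cv2.fillPoly(full,[cv2.convexHull(np.c_[xx,yy].astype(np.int32))],1)
        yy2,xx2=np.nonzero((full>0)&(cv2.cvtColor(im,cv2.COLOR_BGR2GRAY)<75)&(cv2.erode(full,np.ones((9,9)))>0))
        q=ray(np.c_[xx2,yy2],p,.008)*1000
        print(n,"holder",i+1,rect(ray(np.c_[xx,yy],p,.008)),"pads",q.mean(0).round(1) if len(q) else None,len(q))
t=cv2.imread("pics/top0.png")[110:300,80:560]; cv2.imwrite("pics/crop1.png",cv2.resize(t,(800,317),interpolation=cv2.INTER_CUBIC))
E
```

```text
top board 1 (array([ 554.5, -331.1,   89.3,   90.2]), 1.5)
top board 2 (array([439.4, 330.1,  72.3,  95.5]), 90.2)
top board 3 (array([430.3, -98.4,  63.3, 124.6]), 101.5)
top board 4 (array([ 665.8, -106.4,  140.2,  163.9]), 68.1)
top holder 1 (array([ 427.4, -331.9,   61.1,   92.9]), 97.4) pads None 0
top holder 2 (array([566.2, 104.3,  61.7, 113.6]), 81.6) pads None 0
top holder 3 (array([427.5, 108.8,  61.1, 135.1]), 80.1) pads None 0
top holder 4 (array([683.8, 119.9,  63.8, 156.7]), 100.1) pads None 0
scene board 1 (array([ 558.4, -331.4,   45.2,   61.4]), 88.6)
scene board 2 (array([426.6, 335.4,  42.9,  88.8]), 92.1)
scene board 3 (array([426.7, -99.1,  47.1, 106.1]), 98.7)
scene board 4 (array([ 680.5, -112.4,   46.2,  127.8]), 79.0)
scene holder 1 (array([ 427.7, -329. ,   67.7,   92. ]), 97.0) pads None 0
scene holder 2 (array([567.6, 106.8,  68.2, 119.7]), 81.3) pads None 0
scene holder 3 (array([429. , 111.6,  71.2, 141.1]), 79.6) pads None 0
scene holder 4 (array([685.8, 122.5,  62.7, 165.6]), 100.5) pads None 0
```

View pics/crop1.png

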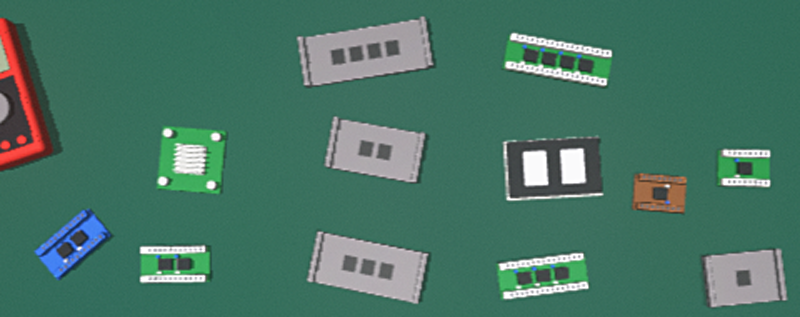

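The crop confirms the choice: relay counts 1 to 4 on the boards and pad counts 1 to 4 on the holders. I turn the tool to line up with world x first, then move over board two for a close look on the way.

>>> move_arm:
  deltas:
    - {"wz": 0.1342}
    - {"wz": 0.1342}
    - {"wz": 0.1342}
    - {"wz": 0.1342}
    - {"wz": 0.1342}
    - {"wz": 0.1342}
    - {"wz": 0.1342}
    - {"wz": 0.1342}
    - {"wz": 0.1342}
    - {"dx": 0.029, "dy": 0.036}
    - {"dx": 0.029, "dy": 0.036}
    - {"dx": 0.029, "dy": 0.036}
    - {"dx": 0.029, "dy": 0.036}
    - {"dx": 0.029, "dy": 0.036}
    - {"dx": 0.029, "dy": 0.036}
    - {"dx": 0.029, "dy": 0.036}
    - {}
  hand: 0.07

```text
invalid input at $.deltas[0]: expected keys dx, dy, dz, wx, wy, wz
```

```bash
python3 - <<'E'
from h import *
s,im,d,p=cam("wrist"); cv2.imwrite("pics/w1.png",im); np.save("w1.npy",toolT(s)@p["hand_eye"]); print(p,s["tool_pos"],s["orientation"],s["t"])
E
```

```text
{'intrinsics': array([[358.91805129,   0.        , 324.80852585],
       [  0.        , 358.91805129, 239.79190202],
       [  0.        ,   0.        ,   1.        ]]), 'hand_eye': array([[ 9.99999615e-01,  5.23321018e-05, -8.75650876e-04,
        -2.90469240e-04],
       [ 2.05010819e-04,  9.56633032e-01,  2.91295726e-01,
        -7.49547495e-02],
       [ 8.52920671e-04, -2.91295793e-01,  9.56632653e-01,
        -1.19987685e-01],
       [ 0.00000000e+00,  0.00000000e+00,  0.00000000e+00,
         1.00000000e+00]])} [0.22203461 0.58357371 0.25241846] [ 8.23346134e-01  5.67538667e-01 -9.12027585e-04  4.15559103e-04] 0.1
```

View pics/w1.png

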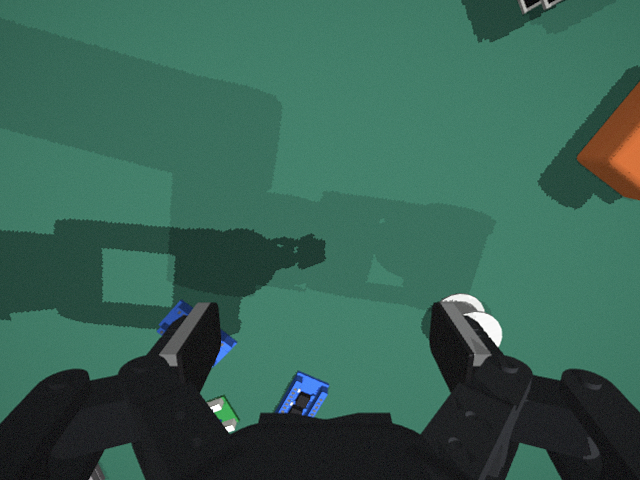

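The wrist view shows no target in the centre yet, only the blue decoys at (195,330) and (303,395), and a point under the TCP lands near row 205. The move was refused because every key is required, so I resend it with all of them.

>>> move_arm:
  deltas:
    - {"dx": 0, "dy": 0, "dz": 0, "wx": 0, "wy": 0, "wz": 0.1342}
    - {"dx": 0, "dy": 0, "dz": 0, "wx": 0, "wy": 0, "wz": 0.1342}
    - {"dx": 0, "dy": 0, "dz": 0, "wx": 0, "wy": 0, "wz": 0.1342}
    - {"dx": 0, "dy": 0, "dz": 0, "wx": 0, "wy": 0, "wz": 0.1342}
    - {"dx": 0, "dy": 0, "dz": 0, "wx": 0, "wy": 0, "wz": 0.1342}
    - {"dx": 0, "dy": 0, "dz": 0, "wx": 0, "wy": 0, "wz": 0.1342}
    - {"dx": 0, "dy": 0, "dz": 0, "wx": 0, "wy": 0, "wz": 0.1342}
    - {"dx": 0, "dy": 0, "dz": 0, "wx": 0, "wy": 0, "wz": 0.1342}
    - {"dx": 0, "dy": 0, "dz": 0, "wx": 0, "wy": 0, "wz": 0.1342}
    - {"dx": 0.029, "dy": 0.036, "dz": 0, "wx": 0, "wy": 0, "wz": 0}
    - {"dx": 0.029, "dy": 0.036, "dz": 0, "wx": 0, "wy": 0, "wz": 0}
    - {"dx": 0.029, "dy": 0.036, "dz": 0, "wx": 0, "wy": 0, "wz": 0}
    - {"dx": 0.029, "dy": 0.036, "dz": 0, "wx": 0, "wy": 0, "wz": 0}
    - {"dx": 0.029, "dy": 0.036, "dz": 0, "wx": 0, "wy": 0, "wz": 0}
    - {"dx": 0.029, "dy": 0.036, "dz": 0, "wx": 0, "wy": 0, "wz": 0}
    - {"dx": 0.029, "dy": 0.036, "dz": 0, "wx": 0, "wy": 0, "wz": 0}
    - {"dx": 0, "dy": 0, "dz": 0, "wx": 0, "wy": 0, "wz": 0}
  hand: 0.07

```text
t: 1.85
tool_pos: [0.4289, 0.328, 0.2532]
orientation: [1.0, -0.004, 0.001, 0.001]
ft_force: [0.2, 0.6, -0.0]
grip_width: 0.07
```

```bash
cat >> h.py <<'E'
import sys
def theta(T): return np.degrees(np.arctan2(T[1,0],T[0,0]))
def comps(m,minA=30):
    k,L,st,c=cv2.connectedComponentsWithStats(m.astype(np.uint8)); return [(np.argwhere(L==j)[:,::-1]) for j in range(1,k) if st[j,4]>=minA]
def look(name):
    s,im,d,p=cam("wrist"); cv2.imwrite(f"pics/{name}.png",im); T=toolT(s); np.save(f"pics/{name}.npy",T)
    analyse(im,p,T); print("TCP",s["tool_pos"].round(4),"th",theta(T).round(2),"t",round(s["t"],2),"grip",round(s["grip_width"],4)); return im
def analyse(im,p,T):
    C=T@p["hand_eye"]; im=im.copy(); im[400:]=0
    w,g,gr,dk=masks(im)
    wh=cv2.morphologyEx(w.astype(np.uint8),cv2.MORPH_CLOSE,np.ones((5,5)))
    for c in comps(wh,60):
        if c[:,1].max()>=398 or c[:,1].min()<2 or c[:,0].min()<2 or c[:,0].max()>637: continue
        r,a=rect(ray(c,p,.016,C)); 
        if r[2]<16 and r[3]>45: print("  strip",r,a)
    for c in comps(cv2.morphologyEx(g.astype(np.uint8),cv2.MORPH_CLOSE,np.ones((3,3))),1500):
        if c[:,1].max()>=398 or c[:,1].min()<2 or c[:,0].min()<2 or c[:,0].max()>637: continue
        r,a=rect(ray(c,p,.010,C)); 
        if 50<r[2]<75 and 80<r[3]<170: print("  grey",r,a)
    gy=cv2.cvtColor(im,cv2.COLOR_BGR2GRAY)
    for c in comps(gy<95,40):
        if c[:,1].max()>=398: continue
        r,a=rect(ray(c,p,.008,C)); 
        if 8<r[2]<16 and 8<r[3]<18: print("  dark",r)
E
python3 - <<'E'
from h import *
look("w2")
E
```

```text
strip [441.3 340.    8.4  76.1] 92.7
  strip [410.1 338.5  13.7  76.2] 92.7
  dark [430.9 130.6  15.2  16.7]
TCP [0.4289 0.328  0.2532] th -0.43 t 1.85 grip 0.07
```

View pics/w2.png

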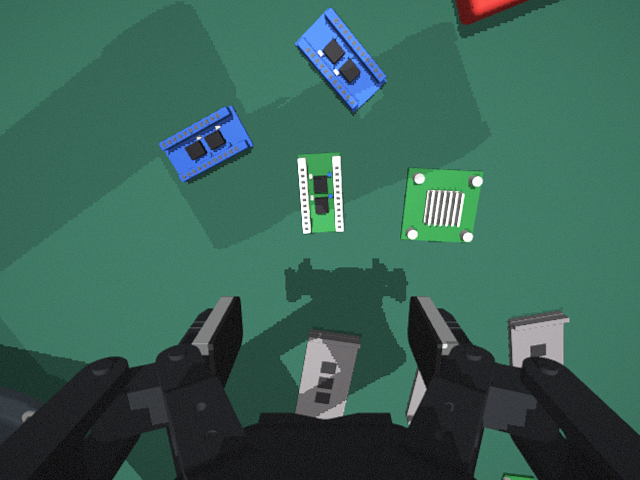

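w2 shows board two at (321,193), flat beneath the tool, with blue decoys at (205,145) and (341,60) and the square board at (442,205). The strip mask is trimmed at its ends, so I loosen the threshold and add the saturated-green PCB mask.

```bash
python3 - <<'E'
t=open("h.py").read()
t=t.replace('''    w,g,gr,dk=masks(im)
    wh=''','''    w,g,gr,dk=masks(im)
    hsv=cv2.cvtColor(im,cv2.COLOR_BGR2HSV); w=(hsv[...,1]<70)&(hsv[...,2]>150)
    pc=((hsv[...,1]>175)&(hsv[...,0]>45)&(hsv[...,0]<75)&(hsv[...,2]>60))
    for c in comps(cv2.morphologyEx((pc).astype(np.uint8),cv2.MORPH_CLOSE,np.ones((9,9))),500):
        if c[:,1].max()>=398 or c[:,1].min()<2 or c[:,0].min()<2 or c[:,0].max()>637: continue
        print("  pcb",*rect(ray(c,p,.002,C)))
    wh=''')
open("h.py","w").write(t)
E
python3 - <<'E'
from h import *
im=cv2.imread("pics/w2.png"); p=ctrl.camera_params("wrist"); analyse(im,p,np.load("pics/w2.npy"))
h=cv2.cvtColor(im,cv2.COLOR_BGR2HSV)
for x,y in((312,160),(330,225),(337,160),(337,228),(303,230),(303,160),(320,110),(270,200),(335,350),(330,405),(540,330)): print(x,y,h[y,x])
E
```

```text
strip [441.3 340.3   8.6  76.8] 92.8
  strip [410.1 338.8  13.8  76.9] 92.7
  dark [430.9 130.6  15.2  16.7]
312 160 [ 67 148 162]
330 225 [ 67 147 192]
337 160 [ 30   1 254]
337 228 [  0   0 255]
303 230 [  0   0 255]
303 160 [  0   0 255]
320 110 [ 79 121 110]
270 200 [ 80 115 111]
335 350 [168  11 114]
330 405 [150   5 105]
540 330 [168   7 180]
```

```bash
sed -i 's/pc=(.*/pc=((hsv[...,1]>125)\&(hsv[...,0]>55)\&(hsv[...,0]<74)\&(hsv[...,2]>60))/' h.py; python3 - <<'E'
from h import *
im=cv2.imread("pics/w2.png"); p=ctrl.camera_params("wrist"); analyse(im,p,np.load("pics/w2.npy"))
E
```

```text
pcb [424.2 338.8  41.5  83.1] 92.5
  pcb [549.9 324.6  77.2  77.5] 86.8
  strip [441.3 340.3   8.6  76.8] 92.8
  strip [410.1 338.8  13.8  76.9] 92.7
  dark [430.9 130.6  15.2  16.7]
```

The PCB mask gives board two at (424.2, 338.8), 83x41.5 mm, angle 92.6°, which matches its given size, and the square board reads 77x77. Next I look over holders 2, 3 and 4 on the way to board one.

>>> move_arm:
  deltas:
    - {"dx": 0.024, "dy": 0.04, "dz": 0, "wx": 0, "wy": 0, "wz": 0}
    - {"dx": 0.024, "dy": 0.04, "dz": 0, "wx": 0, "wy": 0, "wz": 0}
    - {"dx": 0.024, "dy": 0.04, "dz": 0, "wx": 0, "wy": 0, "wz": 0}
    - {"dx": 0.024, "dy": 0.04, "dz": 0, "wx": 0, "wy": 0, "wz": 0}
    - {"dx": 0.024, "dy": 0.04, "dz": 0, "wx": 0, "wy": 0, "wz": 0}
    - {"dx": 0, "dy": 0, "dz": 0, "wx": 0, "wy": 0, "wz": 0}

```text
t: 2.5
tool_pos: [0.5482, 0.1285, 0.2533]
orientation: [1.0, -0.003, 0.002, 0.001]
ft_force: [-0.3, 0.4, -0.2]
grip_width: 0.0699
```

```bash
python3 - <<'E'
from h import *
look("w3")
E
```

```text
grey [684.7 118.4  64.9 158.4] 100.4
  grey [566.5 103.2  61.5 114.1] 81.0
  dark [715.1 307.    9.6  17.6]
  dark [772.7 274.   10.8  14.6]
  dark [787.7 264.5   9.5   9.5]
  dark [677.8 152.3  15.   16.9]
  dark [681.9 130.7  15.   17. ]
  dark [431.2 130.4  14.3  16.8]
  dark [568.1 115.2  14.5  16.7]
  dark [685.8 109.1  14.9  16.9]
  dark [427.5 108.8  14.4  16.7]
  dark [564.8  93.4  14.5  16.8]
  dark [689.8  87.5  14.9  16.9]
  dark [423.6  87.   15.   16. ]
TCP [0.5482 0.1285 0.2533] th -0.3 t 2.5 grip 0.0699
```

View pics/w3.png

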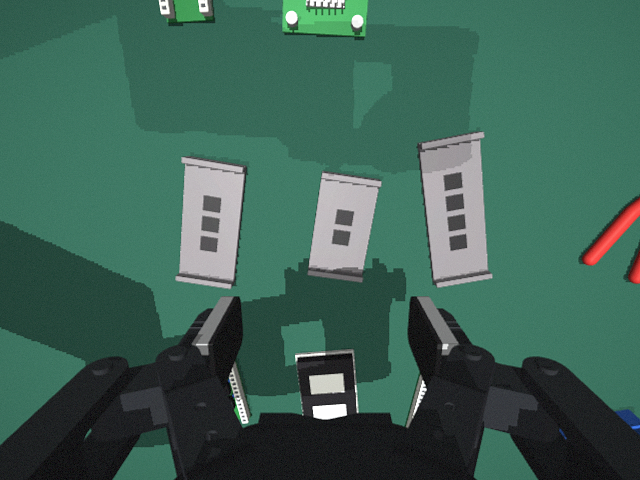

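w3 shows holders three (211,222), two (345,226) and four (455,210), with pads giving:
- H3: (427.4,108.7), 80.1°
- H2: (566.5,104.3), 81.4°
- H4: (683.8,119.9), 100.5°

These agree with the top view. Next I go to board one and holder one.

>>> move_arm:
  deltas:
    - {"dx": -0.005, "dy": 0.049, "dz": 0, "wx": 0, "wy": 0, "wz": 0}
    - {"dx": -0.005, "dy": 0.049, "dz": 0, "wx": 0, "wy": 0, "wz": 0}
    - {"dx": -0.005, "dy": 0.049, "dz": 0, "wx": 0, "wy": 0, "wz": 0}
    - {"dx": -0.005, "dy": 0.049, "dz": 0, "wx": 0, "wy": 0, "wz": 0}
    - {"dx": -0.005, "dy": 0.049, "dz": 0, "wx": 0, "wy": 0, "wz": 0}
    - {"dx": -0.005, "dy": 0.049, "dz": 0, "wx": 0, "wy": 0, "wz": 0}
    - {"dx": -0.005, "dy": 0.049, "dz": 0, "wx": 0, "wy": 0, "wz": 0}
    - {"dx": -0.005, "dy": 0.049, "dz": 0, "wx": 0, "wy": 0, "wz": 0}
    - {"dx": -0.005, "dy": 0.049, "dz": 0, "wx": 0, "wy": 0, "wz": 0}
    - {"dx": 0, "dy": 0, "dz": 0, "wx": 0, "wy": 0, "wz": 0}

```text
t: 3.55
tool_pos: [0.5002, -0.3131, 0.2533]
orientation: [1.0, -0.002, 0.001, 0.002]
ft_force: [0.4, 0.3, 0.1]
grip_width: 0.0701
```

```bash
python3 - <<'E'
from h import *
look("w4")
E
```

```text
pcb [ 556.  -331.5   41.7   60.2] 89.7
  strip [ 540.5 -330.    12.6   56.1] 90.2
  strip [ 571.8 -330.2   10.6   56. ] 89.7
  strip [ 740.7 -461.9    6.7   92.6] 126.0
  grey [ 426.8 -331.7   63.2   91.6] 97.2
  dark [ 523.9 -233.7   14.5   17.5]
  dark [ 555.9 -331.    13.7   17.7]
  dark [ 426.7 -330.7   15.4   16.9]
TCP [ 0.5002 -0.3131  0.2533] th -0.24 t 3.55 grip 0.0701
```

View pics/w4.png

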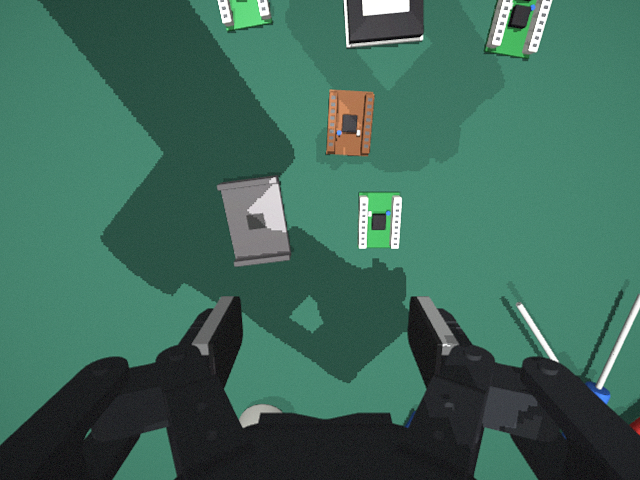

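w4 shows board one at (380,220), measured (556,-331.3), 89.8°, 60x42 mm. Holder one is at (255,221), measured (426.8,-331), 97.2°, and the brown decoy is at (350,123). I descend on board one.

>>> move_arm:
  deltas:
    - {"dx": 0.0186, "dy": 0.006, "dz": 0.03, "wx": 0, "wy": 0, "wz": 0}
    - {"dx": 0.0186, "dy": 0.006, "dz": 0.03, "wx": 0, "wy": 0, "wz": 0}
    - {"dx": 0.0186, "dy": 0.006, "dz": 0.03, "wx": 0, "wy": 0, "wz": 0}
    - {"dx": 0, "dy": 0, "dz": 0.045, "wx": 0, "wy": 0, "wz": 0}
    - {"dx": 0, "dy": 0, "dz": 0.04, "wx": 0, "wy": 0, "wz": 0}
    - {"dx": 0, "dy": 0, "dz": 0.03, "wx": 0, "wy": 0, "wz": 0}
    - {"dx": 0, "dy": 0, "dz": 0.015, "wx": 0, "wy": 0, "wz": 0}
    - {"dx": 0, "dy": 0, "dz": 0, "wx": 0, "wy": 0, "wz": 0}

```text
t: 4.4
tool_pos: [0.5548, -0.3236, 0.0312]
orientation: [1.0, 0.001, -0.002, -0.002]
ft_force: [-1.0, 0.6, 0.2]
grip_width: 0.0702
```

```bash
python3 - <<'E'
from h import *
s,im,d,p=cam("wrist"); cv2.imwrite("pics/w5.png",im); print(s["tool_pos"],theta(toolT(s)),s["t"])
E
```

```text
[ 0.55475607 -0.32358777  0.03119899] 0.09957908343952813 4.4
```

View pics/w5.png

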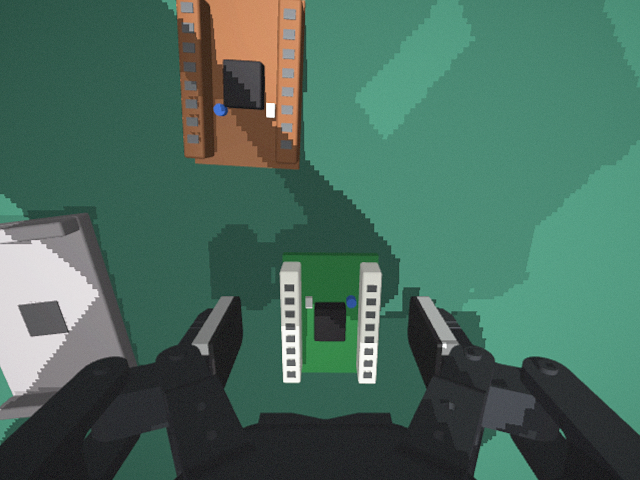

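w5 shows board one between the jaws at (330,322), but the TCP is about 7.5 mm short in y. I correct that and lower to grasp height.

>>> move_arm:
  deltas:
    - {"dx": 0.001, "dy": 0.0077, "dz": 0.003, "wx": 0, "wy": 0, "wz": 0}
    - {"dx": 0, "dy": 0, "dz": 0.002, "wx": 0, "wy": 0, "wz": 0}
    - {"dx": 0, "dy": 0, "dz": 0, "wx": 0, "wy": 0, "wz": 0}

```text
t: 4.75
tool_pos: [0.557, -0.3358, 0.0296]
orientation: [1.0, -0.001, 0.001, 0.001]
ft_force: [-0.6, 0.3, 0.3]
grip_width: 0.0702
```

```bash
python3 - <<'E'
from h import *
for i in range(3):
    s=ctrl.observe(); print(s["tool_pos"],s["orientation"],s["qd"].round(3))
    ctrl.capture("wrist")
E
```

```text
[ 0.55703131 -0.33584154  0.02963164] [ 9.99998928e-01 -7.65851807e-04  9.68320318e-04  7.87174824e-04] [0.003 0.003 0.013 0.    0.004 0.002]
[ 0.55677534 -0.33558671  0.02943507] [ 9.99999329e-01 -7.13145970e-04  7.11000640e-04  5.72678924e-04] [ 0.     0.004  0.006 -0.     0.    -0.   ]
[ 0.5566105  -0.33536017  0.02922264] [ 9.99999557e-01 -6.84930883e-04  5.12898291e-04  3.92175056e-04] [ 0.002  0.004  0.005  0.    -0.001 -0.002]
```

>>> move_arm:
  deltas:
    - {"dx": 0, "dy": 0, "dz": 0, "wx": 0, "wy": 0, "wz": 0}
    - {"dx": 0, "dy": 0, "dz": 0, "wx": 0, "wy": 0, "wz": 0}
    - {"dx": 0, "dy": 0, "dz": 0, "wx": 0, "wy": 0, "wz": 0}
    - {"dx": 0, "dy": 0, "dz": 0, "wx": 0, "wy": 0, "wz": 0}

```text
t: 5.3
tool_pos: [0.5564, -0.3348, 0.0283]
orientation: [1.0, -0.0, -0.0, -0.0]
ft_force: [-0.2, 1.1, 0.4]
grip_width: 0.0698
```

```bash
python3 - <<'E'
from h import *
look("w6")
E
```

```text
pcb [ 556.2 -331.3   42.5   61.7] 90.0
  strip [ 539.3 -329.     8.3   56.9] 89.1
  strip [ 572.6 -329.2    8.4   56.4] 90.0
  dark [ 427.7 -330.3   15.4   17.7]
TCP [ 0.5564 -0.3348  0.0283] th -0.05 t 5.3 grip 0.0698
```

>>> move_arm:
  deltas:
    - {"dx": 0, "dy": -0.0035, "dz": 0.002, "wx": 0, "wy": 0, "wz": 0}
    - {"dx": 0, "dy": 0, "dz": 0, "wx": 0, "wy": 0, "wz": 0}
    - {"dx": 0, "dy": 0, "dz": 0, "wx": 0, "wy": 0, "wz": 0}

```text
t: 5.65
tool_pos: [0.5563, -0.3311, 0.0261]
orientation: [1.0, -0.0, -0.0, -0.0]
ft_force: [0.0, -0.4, -0.7]
grip_width: 0.0703
```

>>> move_arm:
  deltas:
    - {"dx": 0, "dy": 0, "dz": 0, "wx": 0, "wy": 0, "wz": 0}
    - {"dx": 0, "dy": 0, "dz": 0, "wx": 0, "wy": 0, "wz": 0}
    - {"dx": 0, "dy": 0, "dz": 0, "wx": 0, "wy": 0, "wz": 0}
    - {"dx": 0, "dy": 0, "dz": 0, "wx": 0, "wy": 0, "wz": 0}
    - {"dx": 0, "dy": 0, "dz": 0, "wx": 0, "wy": 0, "wz": 0}
  hand: 0.03
  grip_force: 30

```text
t: 6.15
tool_pos: [0.5566, -0.3316, 0.0266]
orientation: [1.0, -0.0, 0.0, 0.0]
ft_force: [0.5, -0.5, 2.6]
grip_width: 0.0412
```

>>> move_arm:
  deltas:
    - {"dx": 0, "dy": 0, "dz": -0.02, "wx": 0, "wy": 0, "wz": 0}
    - {"dx": 0, "dy": 0, "dz": -0.04, "wx": 0, "wy": 0, "wz": 0}
    - {"dx": -0.0325, "dy": 0, "dz": 0, "wx": 0, "wy": 0, "wz": 0}
    - {"dx": -0.0325, "dy": 0, "dz": 0, "wx": 0, "wy": 0, "wz": 0}
    - {"dx": -0.0325, "dy": 0, "dz": 0, "wx": 0, "wy": 0, "wz": 0}
    - {"dx": -0.0325, "dy": 0, "dz": 0, "wx": 0, "wy": 0, "wz": 0}
    - {"dx": 0, "dy": 0, "dz": 0, "wx": 0, "wy": 0, "wz": -0.063}
    - {"dx": 0, "dy": 0, "dz": 0, "wx": 0, "wy": 0, "wz": -0.063}
    - {"dx": 0, "dy": 0, "dz": 0, "wx": 0, "wy": 0, "wz": 0}
    - {"dx": 0, "dy": 0, "dz": 0, "wx": 0, "wy": 0, "wz": 0}
    - {"dx": 0, "dy": 0, "dz": 0, "wx": 0, "wy": 0, "wz": 0}
    - {"dx": 0, "dy": 0, "dz": 0, "wx": 0, "wy": 0, "wz": 0}
    - {"dx": 0, "dy": 0, "dz": 0, "wx": 0, "wy": 0, "wz": 0}

```text
t: 7.45
tool_pos: [0.4266, -0.3312, 0.0863]
orientation: [0.998, 0.063, -0.0, -0.0]
ft_force: [0.2, -0.1, -0.6]
grip_width: 0.0411
```

```bash
python3 - <<'E'
from h import *
look("w7")
E
```

```text
pcb [ 429.5 -362.    59.3   86.9] 97.2
  strip [ 405.2 -364.2   11.7   83.1] 96.8
  strip [ 453.7 -358.3   11.5   82.4] 97.2
  grey [ 438.7 -343.    64.5  131.1] 109.1
TCP [ 0.4266 -0.3312  0.0863] th 7.17 t 7.45 grip 0.0411
```

View pics/w7.png

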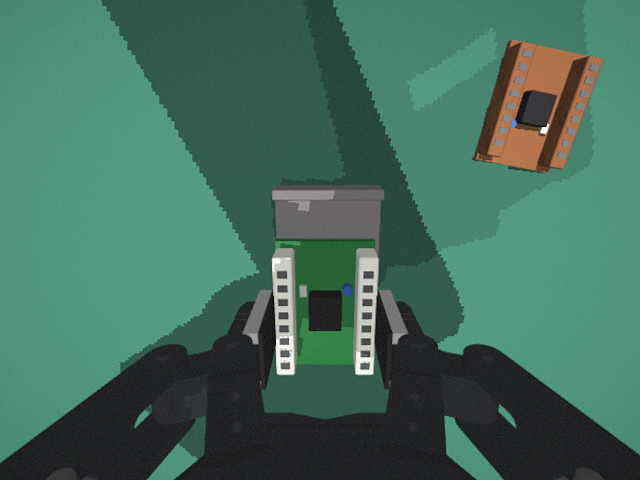

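w7 shows board one level in the jaws at (325,303), lined up over holder one. Descending.

>>> move_arm:
  deltas:
    - {"dx": 0, "dy": 0, "dz": 0.02, "wx": 0, "wy": 0, "wz": 0}
    - {"dx": 0, "dy": 0, "dz": 0.015, "wx": 0, "wy": 0, "wz": 0}
    - {"dx": 0, "dy": 0, "dz": 0.01, "wx": 0, "wy": 0, "wz": 0}
    - {"dx": 0, "dy": 0, "dz": 0.004, "wx": 0, "wy": 0, "wz": 0}
    - {"dx": 0, "dy": 0, "dz": 0, "wx": 0, "wy": 0, "wz": 0}
    - {"dx": 0, "dy": 0, "dz": 0, "wx": 0, "wy": 0, "wz": 0}
    - {"dx": 0, "dy": 0, "dz": 0, "wx": 0, "wy": 0, "wz": 0}
    - {"dx": 0, "dy": 0, "dz": 0.001, "wx": 0, "wy": 0, "wz": 0}
    - {"dx": 0, "dy": 0, "dz": 0.001, "wx": 0, "wy": 0, "wz": 0}
    - {"dx": 0, "dy": 0, "dz": 0, "wx": 0, "wy": 0, "wz": 0}
    - {"dx": 0, "dy": 0, "dz": 0, "wx": 0, "wy": 0, "wz": 0}

```text
t: 8.6
tool_pos: [0.4264, -0.3313, 0.0354]
orientation: [0.998, 0.063, 0.0, 0.0]
ft_force: [0.5, 0.2, -0.9]
grip_width: 0.041
```

>>> move_arm:
  deltas:
    - {"dx": 0, "dy": 0, "dz": 0.0006, "wx": 0, "wy": 0, "wz": 0}
    - {"dx": 0, "dy": 0, "dz": 0.0006, "wx": 0, "wy": 0, "wz": 0}
    - {"dx": 0, "dy": 0, "dz": 0, "wx": 0, "wy": 0, "wz": 0}
    - {"dx": 0, "dy": 0, "dz": 0, "wx": 0, "wy": 0, "wz": 0}

```text
t: 9.0
tool_pos: [0.4265, -0.3313, 0.0345]
orientation: [0.998, 0.063, 0.0, 0.0]
ft_force: [-0.2, 0.4, 5.5]
grip_width: 0.0411
```

Contact at 5.5 N on the seat. I release, lift and check.

>>> move_arm:
  deltas:
    - {"dx": 0, "dy": 0, "dz": 0, "wx": 0, "wy": 0, "wz": 0}
    - {"dx": 0, "dy": 0, "dz": 0, "wx": 0, "wy": 0, "wz": 0}
    - {"dx": 0, "dy": 0, "dz": 0, "wx": 0, "wy": 0, "wz": 0}
    - {"dx": 0, "dy": 0, "dz": -0.02, "wx": 0, "wy": 0, "wz": 0}
    - {"dx": 0, "dy": 0, "dz": -0.03, "wx": 0, "wy": 0, "wz": 0}
    - {"dx": 0, "dy": 0, "dz": -0.045, "wx": 0, "wy": 0, "wz": 0}
    - {"dx": 0, "dy": 0, "dz": -0.045, "wx": 0, "wy": 0, "wz": 0}
    - {"dx": 0, "dy": 0, "dz": 0, "wx": 0, "wy": 0, "wz": 0.04}
    - {"dx": 0, "dy": 0, "dz": 0, "wx": 0, "wy": 0, "wz": 0.04}
    - {"dx": 0, "dy": 0, "dz": 0, "wx": 0, "wy": 0, "wz": 0}
  hand: 0.06

```text
t: 10.0
tool_pos: [0.4264, -0.3312, 0.1745]
orientation: [1.0, 0.023, 0.0, 0.0]
ft_force: [-0.6, 0.4, 0.6]
grip_width: 0.06
```

```bash
python3 - <<'E'
from h import *
im=look("w8")
T=np.load("pics/w8.npy");p=ctrl.camera_params("wrist")
h=cv2.cvtColor(im,cv2.COLOR_BGR2HSV)
pc=(h[...,1]>125)&(h[...,0]>55)&(h[...,0]<74)&(h[...,2]>60); pc[400:]=0
for c in comps(cv2.morphologyEx(pc.astype(np.uint8),cv2.MORPH_CLOSE,np.ones((9,9))),1500): print("pcb@10mm",*rect(ray(c,p,.010,T@p["hand_eye"])))
E
```

```text
pcb [ 425.9 -333.4   41.9   61.7] 96.9
  strip [ 411.1 -335.1   14.    55.7] 97.0
  strip [ 514.7 -411.8   13.8   58.2] 114.8
  grey [ 427.  -331.6   61.1   92. ] 97.2
TCP [ 0.4264 -0.3312  0.1745] th 2.59 t 10.0 grip 0.06
pcb@10mm [ 425.8 -331.3   40.8   60. ] 96.9
```

View pics/w8.png

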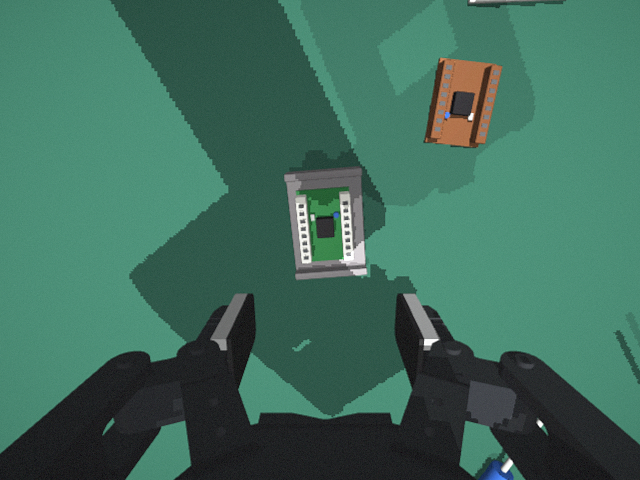

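w8 shows board one seated at (325,227), flat between the stops, within 1 mm and 0.3° of holder one. Now over to board two.

>>> move_arm:
  deltas:
    - {"dx": 0.002, "dy": -0.0478, "dz": 0, "wx": 0, "wy": 0, "wz": 0}
    - {"dx": 0.002, "dy": -0.0478, "dz": 0, "wx": 0, "wy": 0, "wz": 0}
    - {"dx": 0.002, "dy": -0.0478, "dz": 0, "wx": 0, "wy": 0, "wz": 0}
    - {"dx": 0.002, "dy": -0.0478, "dz": 0, "wx": 0, "wy": 0, "wz": 0}
    - {"dx": 0.002, "dy": -0.0478, "dz": 0, "wx": 0, "wy": 0, "wz": 0}
    - {"dx": 0.002, "dy": -0.0478, "dz": 0, "wx": 0, "wy": 0, "wz": 0}
    - {"dx": 0.002, "dy": -0.0478, "dz": 0, "wx": 0, "wy": 0, "wz": 0}
    - {"dx": 0.002, "dy": -0.0478, "dz": 0, "wx": 0, "wy": 0, "wz": 0}
    - {"dx": 0.002, "dy": -0.0478, "dz": 0, "wx": 0, "wy": 0, "wz": 0}
    - {"dx": 0.002, "dy": -0.0478, "dz": 0, "wx": 0, "wy": 0, "wz": 0}
    - {"dx": 0.002, "dy": -0.0478, "dz": 0, "wx": 0, "wy": 0, "wz": 0}
    - {"dx": 0.002, "dy": -0.0478, "dz": 0, "wx": 0, "wy": 0, "wz": 0}
    - {"dx": 0.002, "dy": -0.0478, "dz": 0, "wx": 0, "wy": 0, "wz": 0}
    - {"dx": 0.002, "dy": -0.0478, "dz": 0, "wx": 0, "wy": 0, "wz": 0}
    - {"dx": 0, "dy": 0, "dz": 0.03, "wx": 0, "wy": 0, "wz": 0}
    - {"dx": 0, "dy": 0, "dz": 0.03, "wx": 0, "wy": 0, "wz": 0}
    - {"dx": 0, "dy": 0, "dz": 0, "wx": 0, "wy": 0, "wz": 0}
    - {"dx": 0, "dy": 0, "dz": 0, "wx": 0, "wy": 0, "wz": 0}
    - {"dx": 0, "dy": 0, "dz": 0, "wx": 0, "wy": 0, "wz": 0}
    - {"dx": 0, "dy": 0, "dz": 0, "wx": 0, "wy": 0, "wz": 0}

```text
t: 12.05
tool_pos: [0.4252, 0.3386, 0.1155]
orientation: [1.0, 0.022, 0.001, -0.001]
ft_force: [0.0, 0.3, -0.9]
grip_width: 0.06
```

```bash
python3 - <<'E'
from h import *
look("w9")
E
```

```text
pcb [424.4 338.7  42.4  82.9] 92.5
  pcb [550.  324.9  77.3  78. ] 176.8
  strip [410.2 339.6  13.5  76.5] 92.7
  strip [441.3 341.3   8.4  77.1] 92.9
  dark [372.4 367.    9.1   9.8]
  dark [376.5 355.7   9.1  12.8]
TCP [0.4252 0.3386 0.1155] th 2.56 t 12.05 grip 0.06
```

Board two measures (424.4,338.7), 92.6°, and the tool is on target. I descend 89.5 mm to z≈0.026.

>>> move_arm:
  deltas:
    - {"dx": -0.0007, "dy": 0, "dz": 0.03, "wx": 0, "wy": 0, "wz": 0}
    - {"dx": 0, "dy": 0, "dz": 0.03, "wx": 0, "wy": 0, "wz": 0}
    - {"dx": 0, "dy": 0, "dz": 0.02, "wx": 0, "wy": 0, "wz": 0}
    - {"dx": 0, "dy": 0, "dz": 0.008, "wx": 0, "wy": 0, "wz": 0}
    - {"dx": 0, "dy": 0, "dz": 0.0015, "wx": 0, "wy": 0, "wz": 0}
    - {"dx": 0, "dy": 0, "dz": 0, "wx": 0, "wy": 0, "wz": 0}
    - {"dx": 0, "dy": 0, "dz": 0, "wx": 0, "wy": 0, "wz": 0}
    - {"dx": 0, "dy": 0, "dz": 0, "wx": 0, "wy": 0, "wz": 0}
    - {"dx": 0, "dy": 0, "dz": 0, "wx": 0, "wy": 0, "wz": 0}

```text
t: 13.0
tool_pos: [0.4239, 0.3387, 0.0254]
orientation: [1.0, 0.023, 0.001, -0.0]
ft_force: [0.0, 0.1, 0.0]
grip_width: 0.0603
```

>>> move_arm:
  deltas:
    - {"dx": 0, "dy": 0, "dz": 0, "wx": 0, "wy": 0, "wz": 0}
    - {"dx": 0, "dy": 0, "dz": 0, "wx": 0, "wy": 0, "wz": 0}
    - {"dx": 0, "dy": 0, "dz": 0, "wx": 0, "wy": 0, "wz": 0}
    - {"dx": 0, "dy": 0, "dz": 0, "wx": 0, "wy": 0, "wz": 0}
    - {"dx": 0, "dy": 0, "dz": 0, "wx": 0, "wy": 0, "wz": 0}
  hand: 0.03

```text
t: 13.5
tool_pos: [0.4237, 0.3386, 0.0252]
orientation: [1.0, 0.023, 0.0, -0.0]
ft_force: [-0.5, 1.0, 6.0]
grip_width: 0.0413
```

>>> move_arm:
  deltas:
    - {"dx": 0, "dy": 0, "dz": -0.02, "wx": 0, "wy": 0, "wz": 0}
    - {"dx": 0, "dy": 0, "dz": -0.04, "wx": 0, "wy": 0, "wz": 0}
    - {"dx": 0, "dy": 0, "dz": 0, "wx": 0, "wy": 0, "wz": 0.0978}
    - {"dx": 0, "dy": 0, "dz": 0, "wx": 0, "wy": 0, "wz": 0.0978}
    - {"dx": 0.0294, "dy": 0.035, "dz": 0, "wx": 0, "wy": 0, "wz": 0}
    - {"dx": 0.0294, "dy": 0.035, "dz": 0, "wx": 0, "wy": 0, "wz": 0}
    - {"dx": 0.0294, "dy": 0.035, "dz": 0, "wx": 0, "wy": 0, "wz": 0}
    - {"dx": 0.0294, "dy": 0.035, "dz": 0, "wx": 0, "wy": 0, "wz": 0}
    - {"dx": 0.0294, "dy": 0.035, "dz": 0, "wx": 0, "wy": 0, "wz": 0}
    - {"dx": 0.0294, "dy": 0.035, "dz": 0, "wx": 0, "wy": 0, "wz": 0}
    - {"dx": 0, "dy": 0, "dz": 0, "wx": 0, "wy": 0, "wz": 0}
    - {"dx": 0, "dy": 0, "dz": 0, "wx": 0, "wy": 0, "wz": 0}
    - {"dx": 0, "dy": 0, "dz": 0, "wx": 0, "wy": 0, "wz": 0}
    - {"dx": 0, "dy": 0, "dz": 0, "wx": 0, "wy": 0, "wz": 0}
    - {"dx": 0, "dy": 0, "dz": 0, "wx": 0, "wy": 0, "wz": 0}
    - {"dx": 0, "dy": 0, "dz": 0, "wx": 0, "wy": 0, "wz": 0}

```text
t: 15.1
tool_pos: [0.5659, 0.1054, 0.0847]
orientation: [0.997, -0.074, -0.0, 0.0]
ft_force: [0.2, 0.5, -1.1]
grip_width: 0.0411
```

```bash
python3 - <<'E'
from h import *
s=ctrl.observe();T=toolT(s);print(s["tool_pos"],theta(T),"tool-frame to H2",(T[:2,:2].T@(np.array([.5665,.1043])-s["tool_pos"][:2])).round(4))
E
```

```text
[0.56590197 0.1054152  0.08465073] -8.520515839161131 tool-frame to H2 [0.0008 0.001 ]
```

>>> move_arm:
  deltas:
    - {"dx": 0.0008, "dy": 0.001, "dz": 0.02, "wx": 0, "wy": 0, "wz": 0}
    - {"dx": 0, "dy": 0, "dz": 0.015, "wx": 0, "wy": 0, "wz": 0}
    - {"dx": 0, "dy": 0, "dz": 0.01, "wx": 0, "wy": 0, "wz": 0}
    - {"dx": 0, "dy": 0, "dz": 0.004, "wx": 0, "wy": 0, "wz": 0}
    - {"dx": 0, "dy": 0, "dz": 0, "wx": 0, "wy": 0, "wz": 0}
    - {"dx": 0, "dy": 0, "dz": 0, "wx": 0, "wy": 0, "wz": 0}
    - {"dx": 0, "dy": 0, "dz": 0, "wx": 0, "wy": 0, "wz": 0}
    - {"dx": 0, "dy": 0, "dz": 0.001, "wx": 0, "wy": 0, "wz": 0}
    - {"dx": 0, "dy": 0, "dz": 0.0006, "wx": 0, "wy": 0, "wz": 0}
    - {"dx": 0, "dy": 0, "dz": 0.0006, "wx": 0, "wy": 0, "wz": 0}
    - {"dx": 0, "dy": 0, "dz": 0, "wx": 0, "wy": 0, "wz": 0}
    - {"dx": 0, "dy": 0, "dz": 0, "wx": 0, "wy": 0, "wz": 0}
    - {"dx": 0, "dy": 0, "dz": 0, "wx": 0, "wy": 0, "wz": 0}

```text
t: 16.4
tool_pos: [0.567, 0.1033, 0.0334]
orientation: [0.997, -0.075, -0.0, 0.0]
ft_force: [0.2, 0.2, -1.4]
grip_width: 0.0413
```

>>> move_arm:
  deltas:
    - {"dx": 0, "dy": -0.0008, "dz": 0.0005, "wx": 0, "wy": 0, "wz": 0}
    - {"dx": 0, "dy": 0, "dz": 0.0005, "wx": 0, "wy": 0, "wz": 0}
    - {"dx": 0, "dy": 0, "dz": 0, "wx": 0, "wy": 0, "wz": 0}
    - {"dx": 0, "dy": 0, "dz": 0, "wx": 0, "wy": 0, "wz": 0}

```text
t: 16.8
tool_pos: [0.5672, 0.1037, 0.0332]
orientation: [0.997, -0.075, 0.0, 0.0]
ft_force: [-2.6, -2.3, 5.4]
grip_width: 0.0413
```

Contact at 5.4 N. I release, lift and look.

>>> move_arm:
  deltas:
    - {"dx": 0, "dy": 0, "dz": 0, "wx": 0, "wy": 0, "wz": 0}
    - {"dx": 0, "dy": 0, "dz": 0, "wx": 0, "wy": 0, "wz": 0}
    - {"dx": 0, "dy": 0, "dz": 0, "wx": 0, "wy": 0, "wz": 0}
    - {"dx": 0, "dy": 0, "dz": -0.02, "wx": 0, "wy": 0, "wz": 0}
    - {"dx": 0, "dy": 0, "dz": -0.03, "wx": 0, "wy": 0, "wz": 0}
    - {"dx": 0, "dy": 0, "dz": -0.045, "wx": 0, "wy": 0, "wz": 0}
    - {"dx": 0, "dy": 0, "dz": -0.045, "wx": 0, "wy": 0, "wz": 0}
    - {"dx": 0, "dy": 0, "dz": 0, "wx": 0, "wy": 0, "wz": -0.1}
    - {"dx": 0, "dy": 0, "dz": 0, "wx": 0, "wy": 0, "wz": -0.1}
    - {"dx": 0, "dy": 0, "dz": 0, "wx": 0, "wy": 0, "wz": -0.1}
    - {"dx": 0, "dy": 0, "dz": 0, "wx": 0, "wy": 0, "wz": 0}
  hand: 0.06

```text
t: 17.9
tool_pos: [0.567, 0.1042, 0.1724]
orientation: [0.997, 0.075, -0.0, -0.0]
ft_force: [-0.2, -0.1, 0.7]
grip_width: 0.0602
```

```bash
cat >> h.py <<'E'
def seated(name):
    im=cv2.imread(f"pics/{name}.png"); T=np.load(f"pics/{name}.npy");p=ctrl.camera_params("wrist")
    h=cv2.cvtColor(im,cv2.COLOR_BGR2HSV)
    pc=(h[...,1]>125)&(h[...,0]>55)&(h[...,0]<74)&(h[...,2]>60); pc[400:]=0
    for c in comps(cv2.morphologyEx(pc.astype(np.uint8),cv2.MORPH_CLOSE,np.ones((9,9))),1500): print("pcb@10mm",*rect(ray(c,p,.010,T@p["hand_eye"])))
def to(x,y):
    s=ctrl.observe();T=toolT(s); print("tool-frame to target",(T[:2,:2].T@(np.array([x,y])-s["tool_pos"][:2])).round(4))
E
python3 - <<'E'
from h import *
look("w10"); seated("w10"); to(.427,-.099)
E
```

```text
pcb [566.9 101.8  42.6  84.2] 81.5
  strip [415.7  46.5   5.   59.3] 170.0
  strip [700.6  47.4   5.1  53.1] 10.3
  grey [425.7 107.3  64.8 137.2] 80.1
  grey [684.8 117.9  66.2 158.4] 100.5
  grey [566.6 102.9  61.4 113.9] 81.3
  dark [431.3 130.5  15.2  17.3]
  dark [677.8 152.4  15.8  17.6]
  dark [427.5 108.9  15.2  17.3]
  dark [681.8 131.   14.9  17.6]
  dark [423.6  87.3  15.2  17.3]
  dark [685.8 109.1  15.2  17.4]
  dark [689.9  87.5  14.5  17.6]
TCP [0.567  0.1042 0.1724] th 8.57 t 17.9 grip 0.0602
pcb@10mm [566.6 103.9  41.4  81.9] 81.5
tool-frame to target [-0.1684  0.1804]
```

View pics/w10.png

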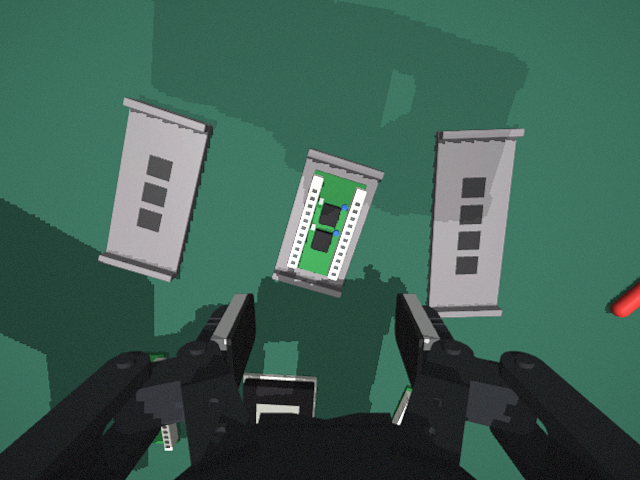

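w10 shows board two seated at (328,228), within 0.5 mm of holder two. Next is board three.

>>> move_arm:
  deltas:
    - {"dx": -0.0337, "dy": 0.0361, "dz": 0, "wx": 0, "wy": 0, "wz": 0}
    - {"dx": -0.0337, "dy": 0.0361, "dz": 0, "wx": 0, "wy": 0, "wz": 0}
    - {"dx": -0.0337, "dy": 0.0361, "dz": 0, "wx": 0, "wy": 0, "wz": 0}
    - {"dx": -0.0337, "dy": 0.0361, "dz": 0, "wx": 0, "wy": 0, "wz": 0}
    - {"dx": -0.0337, "dy": 0.0361, "dz": 0.03, "wx": 0, "wy": 0, "wz": 0}
    - {"dx": 0, "dy": 0, "dz": 0, "wx": 0, "wy": 0, "wz": 0}
    - {"dx": 0, "dy": 0, "dz": 0, "wx": 0, "wy": 0, "wz": 0}
    - {"dx": 0, "dy": 0, "dz": 0, "wx": 0, "wy": 0, "wz": 0}
    - {"dx": 0, "dy": 0, "dz": 0, "wx": 0, "wy": 0, "wz": 0}
    - {"dx": 0, "dy": 0, "dz": 0, "wx": 0, "wy": 0, "wz": 0}

```text
t: 18.95
tool_pos: [0.4321, -0.0931, 0.1468]
orientation: [0.997, 0.076, 0.001, 0.0]
ft_force: [-0.7, 0.6, 0.4]
grip_width: 0.06
```

```bash
python3 - <<'E'
from h import *
look("w11")
E
```

```text
pcb [422.6 -97.4  42.2 104.5] 98.7
  strip [409.2 -98.3  14.1  98.2] 99.1
  strip [440.1 -93.6   8.1  98.2] 99.0
  dark [419.8 -75.5  14.7  17.2]
TCP [ 0.4321 -0.0931  0.1468] th 8.7 t 18.95 grip 0.06
```

View pics/w11.png

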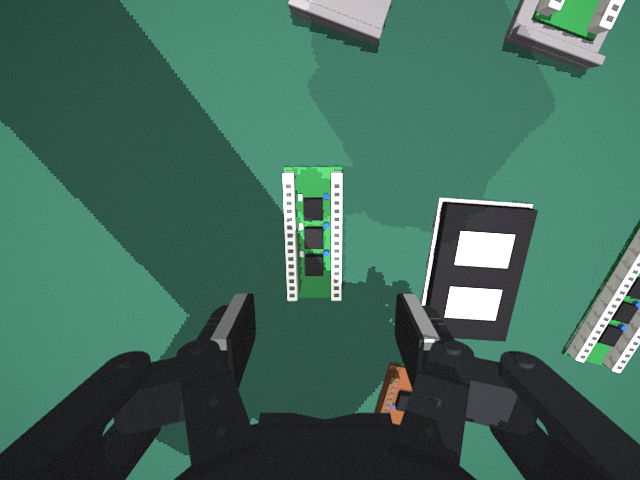

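w11 shows board three at (314,235), measured (422.8,-97.4), 98.8°, 104.5x42 mm. The display panel at (480,270) is clear of the jaws. I correct and go part-way down.

>>> move_arm:
  deltas:
    - {"dx": -0.005, "dy": 0.0015, "dz": 0.03, "wx": 0, "wy": 0, "wz": 0}
    - {"dx": -0.0047, "dy": 0.0014, "dz": 0.04, "wx": 0, "wy": 0, "wz": 0}
    - {"dx": 0, "dy": 0, "dz": 0.03, "wx": 0, "wy": 0, "wz": 0}
    - {"dx": 0, "dy": 0, "dz": 0, "wx": 0, "wy": 0, "wz": 0}
    - {"dx": 0, "dy": 0, "dz": 0, "wx": 0, "wy": 0, "wz": 0}
    - {"dx": 0, "dy": 0, "dz": 0, "wx": 0, "wy": 0, "wz": 0}
    - {"dx": 0, "dy": 0, "dz": 0, "wx": 0, "wy": 0, "wz": 0}
    - {"dx": 0, "dy": 0, "dz": 0, "wx": 0, "wy": 0, "wz": 0}

```text
t: 19.8
tool_pos: [0.4229, -0.0986, 0.0477]
orientation: [0.997, 0.075, 0.001, 0.001]
ft_force: [0.0, -0.3, 0.2]
grip_width: 0.0602
```

```bash
python3 - <<'E'
from h import *
look("w12"); to(.4228,-.0974)
E
```

```text
pcb [423.1 -97.7  42.4 105. ] 98.6
  strip [439.4 -93.1   9.   98.5] 99.0
  strip [406.5 -98.6   8.5  98.6] 98.7
TCP [ 0.4229 -0.0986  0.0477] th 8.58 t 19.8 grip 0.0602
tool-frame to target [ 0.0003 -0.0011]
```

>>> move_arm:
  deltas:
    - {"dx": 0.0003, "dy": -0.0011, "dz": 0.013, "wx": 0, "wy": 0, "wz": -0.003}
    - {"dx": 0, "dy": 0, "dz": 0.008, "wx": 0, "wy": 0, "wz": 0}
    - {"dx": 0, "dy": 0, "dz": 0, "wx": 0, "wy": 0, "wz": 0}
    - {"dx": 0, "dy": 0, "dz": 0, "wx": 0, "wy": 0, "wz": 0}
    - {"dx": 0, "dy": 0, "dz": 0, "wx": 0, "wy": 0, "wz": 0}

```text
t: 20.35
tool_pos: [0.4222, -0.0972, 0.0257]
orientation: [0.997, 0.076, 0.0, 0.0]
ft_force: [0.0, -1.1, 0.6]
grip_width: 0.0602
```

>>> move_arm:
  deltas:
    - {"dx": 0, "dy": 0, "dz": 0, "wx": 0, "wy": 0, "wz": 0}
    - {"dx": 0, "dy": 0, "dz": 0, "wx": 0, "wy": 0, "wz": 0}
    - {"dx": 0, "dy": 0, "dz": 0, "wx": 0, "wy": 0, "wz": 0}
    - {"dx": 0, "dy": 0, "dz": 0, "wx": 0, "wy": 0, "wz": 0}
    - {"dx": 0, "dy": 0, "dz": 0, "wx": 0, "wy": 0, "wz": 0}
  hand: 0.03

```text
t: 20.85
tool_pos: [0.4224, -0.0973, 0.0259]
orientation: [0.997, 0.076, 0.0, 0.0]
ft_force: [0.3, -0.5, 6.1]
grip_width: 0.0415
```

```bash
python3 - <<'E'
from h import *
s=ctrl.observe();print(s["tool_pos"],theta(toolT(s)))
E
```

```text
[ 0.42240044 -0.09734873  0.02591176] 8.74478237738679
```

>>> move_arm:
  deltas:
    - {"dx": 0, "dy": 0, "dz": -0.02, "wx": 0, "wy": 0, "wz": 0}
    - {"dx": 0, "dy": 0, "dz": -0.04, "wx": 0, "wy": 0, "wz": 0}
    - {"dx": 0, "dy": 0, "dz": 0, "wx": 0, "wy": 0, "wz": 0.1085}
    - {"dx": 0, "dy": 0, "dz": 0, "wx": 0, "wy": 0, "wz": 0.1085}
    - {"dx": 0, "dy": 0, "dz": 0, "wx": 0, "wy": 0, "wz": 0.1085}
    - {"dx": -0.0061, "dy": -0.0408, "dz": 0, "wx": 0, "wy": 0, "wz": 0}
    - {"dx": -0.0061, "dy": -0.0408, "dz": 0, "wx": 0, "wy": 0, "wz": 0}
    - {"dx": -0.0061, "dy": -0.0408, "dz": 0, "wx": 0, "wy": 0, "wz": 0}
    - {"dx": -0.0061, "dy": -0.0408, "dz": 0, "wx": 0, "wy": 0, "wz": 0}
    - {"dx": -0.0061, "dy": -0.0408, "dz": 0, "wx": 0, "wy": 0, "wz": 0}
    - {"dx": 0, "dy": 0, "dz": 0, "wx": 0, "wy": 0, "wz": 0}
    - {"dx": 0, "dy": 0, "dz": 0, "wx": 0, "wy": 0, "wz": 0}
    - {"dx": 0, "dy": 0, "dz": 0, "wx": 0, "wy": 0, "wz": 0}
    - {"dx": 0, "dy": 0, "dz": 0, "wx": 0, "wy": 0, "wz": 0}
    - {"dx": 0, "dy": 0, "dz": 0, "wx": 0, "wy": 0, "wz": 0}
    - {"dx": 0, "dy": 0, "dz": 0, "wx": 0, "wy": 0, "wz": 0}
    - {"dx": 0, "dy": 0, "dz": 0, "wx": 0, "wy": 0, "wz": 0}

```text
t: 22.55
tool_pos: [0.4273, 0.1084, 0.0855]
orientation: [0.996, -0.087, -0.0, 0.0]
ft_force: [-0.2, 0.1, -1.5]
grip_width: 0.0412
```

```bash
python3 - <<'E'
from h import *
s=ctrl.observe();print(s["tool_pos"],theta(toolT(s)));to(.4274,.1087)
E
```

```text
[0.42734961 0.10838819 0.08546671] -9.981333638780939
tool-frame to target [-0.     -0.0003]
```

>>> move_arm:
  deltas:
    - {"dx": 0, "dy": 0, "dz": 0.02, "wx": 0, "wy": 0, "wz": 0}
    - {"dx": 0, "dy": 0, "dz": 0.015, "wx": 0, "wy": 0, "wz": 0}
    - {"dx": 0, "dy": 0, "dz": 0.01, "wx": 0, "wy": 0, "wz": 0}
    - {"dx": 0, "dy": 0, "dz": 0.004, "wx": 0, "wy": 0, "wz": 0}
    - {"dx": 0, "dy": 0, "dz": 0, "wx": 0, "wy": 0, "wz": 0}
    - {"dx": 0, "dy": 0, "dz": 0, "wx": 0, "wy": 0, "wz": 0}
    - {"dx": 0, "dy": 0, "dz": 0, "wx": 0, "wy": 0, "wz": 0}
    - {"dx": 0, "dy": 0, "dz": 0.001, "wx": 0, "wy": 0, "wz": 0}
    - {"dx": 0, "dy": 0, "dz": 0.0006, "wx": 0, "wy": 0, "wz": 0}
    - {"dx": 0, "dy": 0, "dz": 0.0006, "wx": 0, "wy": 0, "wz": 0}
    - {"dx": 0, "dy": 0, "dz": 0, "wx": 0, "wy": 0, "wz": 0}
    - {"dx": 0, "dy": 0, "dz": 0, "wx": 0, "wy": 0, "wz": 0}
    - {"dx": 0, "dy": 0, "dz": 0, "wx": 0, "wy": 0, "wz": 0}

```text
t: 23.85
tool_pos: [0.4272, 0.109, 0.0342]
orientation: [0.996, -0.086, -0.0, 0.0]
ft_force: [-0.3, -1.3, 0.5]
grip_width: 0.0413
```

>>> move_arm:
  deltas:
    - {"dx": 0, "dy": 0, "dz": 0.0005, "wx": 0, "wy": 0, "wz": 0}
    - {"dx": 0, "dy": 0, "dz": 0.0003, "wx": 0, "wy": 0, "wz": 0}
    - {"dx": 0, "dy": 0, "dz": 0, "wx": 0, "wy": 0, "wz": 0}
    - {"dx": 0, "dy": 0, "dz": 0, "wx": 0, "wy": 0, "wz": 0}

```text
t: 24.25
tool_pos: [0.4272, 0.109, 0.0339]
orientation: [0.996, -0.086, 0.0, -0.0]
ft_force: [-0.9, -0.6, 4.8]
grip_width: 0.0409
```

>>> move_arm:
  deltas:
    - {"dx": 0, "dy": 0, "dz": 0, "wx": 0, "wy": 0, "wz": 0}
    - {"dx": 0, "dy": 0, "dz": 0, "wx": 0, "wy": 0, "wz": 0}
    - {"dx": 0, "dy": 0, "dz": 0, "wx": 0, "wy": 0, "wz": 0}
    - {"dx": 0, "dy": 0, "dz": -0.02, "wx": 0, "wy": 0, "wz": 0}
    - {"dx": 0, "dy": 0, "dz": -0.03, "wx": 0, "wy": 0, "wz": 0}
    - {"dx": 0, "dy": 0, "dz": -0.045, "wx": 0, "wy": 0, "wz": 0}
    - {"dx": 0, "dy": 0, "dz": -0.045, "wx": 0, "wy": 0, "wz": 0}
    - {"dx": 0, "dy": 0, "dz": 0, "wx": 0, "wy": 0, "wz": 0.02}
    - {"dx": 0, "dy": 0, "dz": 0, "wx": 0, "wy": 0, "wz": 0}
    - {"dx": 0, "dy": 0, "dz": 0, "wx": 0, "wy": 0, "wz": 0}
  hand: 0.06

```text
t: 25.25
tool_pos: [0.4263, 0.109, 0.1726]
orientation: [0.995, -0.096, -0.001, 0.0]
ft_force: [-0.2, -0.5, -0.4]
grip_width: 0.0596
```

```bash
python3 - <<'E'
from h import *
look("w13"); seated("w13"); to(.680,-.112)
E
```

```text
pcb [568.5 102.5  43.4  84. ] 79.0
  pcb [425.2 106.7  42.1 106.1] 79.0
  grey [566.5 103.   67.4 113. ] 81.3
  grey [427.3 112.2  61.2 125.7] 79.7
  dark [426.4 106.5  14.9  17.8]
  dark [422.7  84.6  15.8  17.9]
TCP [0.4263 0.109  0.1726] th -11.04 t 25.25 grip 0.0596
pcb@10mm [565.  104.7  42.2  81.6] 79.0
pcb@10mm [425.6 108.8  41.  103.2] 79.0
tool-frame to target [0.2915 0.1683]
```

View pics/w13.png

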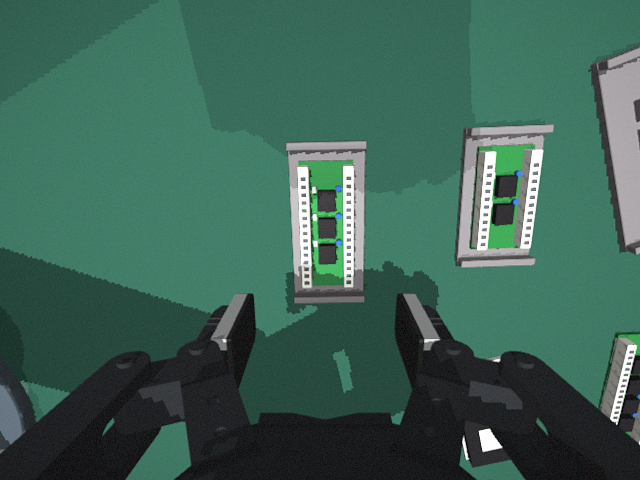

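w13 shows board three seated in line at (327,227), about 1–2 mm from the holder centre. Next is board four.

>>> move_arm:
  deltas:
    - {"dx": 0.0416, "dy": 0.024, "dz": 0, "wx": 0, "wy": 0, "wz": 0}
    - {"dx": 0.0416, "dy": 0.024, "dz": 0, "wx": 0, "wy": 0, "wz": 0}
    - {"dx": 0.0416, "dy": 0.024, "dz": 0, "wx": 0, "wy": 0, "wz": 0}
    - {"dx": 0.0416, "dy": 0.024, "dz": 0, "wx": 0, "wy": 0, "wz": 0}
    - {"dx": 0.0416, "dy": 0.024, "dz": 0, "wx": 0, "wy": 0, "wz": 0}
    - {"dx": 0.0416, "dy": 0.024, "dz": 0, "wx": 0, "wy": 0, "wz": 0}
    - {"dx": 0.0416, "dy": 0.024, "dz": 0.02, "wx": 0, "wy": 0, "wz": 0}
    - {"dx": 0, "dy": 0, "dz": 0.02, "wx": 0, "wy": 0, "wz": 0}
    - {"dx": 0, "dy": 0, "dz": 0, "wx": 0, "wy": 0, "wz": 0}
    - {"dx": 0, "dy": 0, "dz": 0, "wx": 0, "wy": 0, "wz": 0}
    - {"dx": 0, "dy": 0, "dz": 0, "wx": 0, "wy": 0, "wz": 0}
    - {"dx": 0, "dy": 0, "dz": 0, "wx": 0, "wy": 0, "wz": 0}
    - {"dx": 0, "dy": 0, "dz": 0, "wx": 0, "wy": 0, "wz": 0}

```text
t: 26.6
tool_pos: [0.6796, -0.1099, 0.1355]
orientation: [0.995, -0.096, 0.001, 0.0]
ft_force: [-0.5, 0.3, -0.1]
grip_width: 0.0599
```

```bash
python3 - <<'E'
from h import *
look("w14")
E
```

```text
pcb [ 679.4 -110.9   42.   127.3] 81.0
  strip [ 696.3 -112.2    8.5  119.4] 81.0
  strip [ 665.5 -107.6   13.8  119.7] 80.8
  dark [708.6 -34.7   8.2  13.4]
  dark [691.4 -36.3   8.8  16. ]
  dark [714.6 -42.1  10.   12.9]
  dark [753.8 -67.5  10.   17.1]
  dark [721.4 -70.6  11.1  17.6]
  dark [764.1 -79.6   8.7  14.7]
  dark [684.7 -78.3  15.2  17.5]
  dark [ 677.8 -121.1   14.6   17.7]
TCP [ 0.6796 -0.1099  0.1355] th -11.0 t 26.6 grip 0.0599
```

View pics/w14.png

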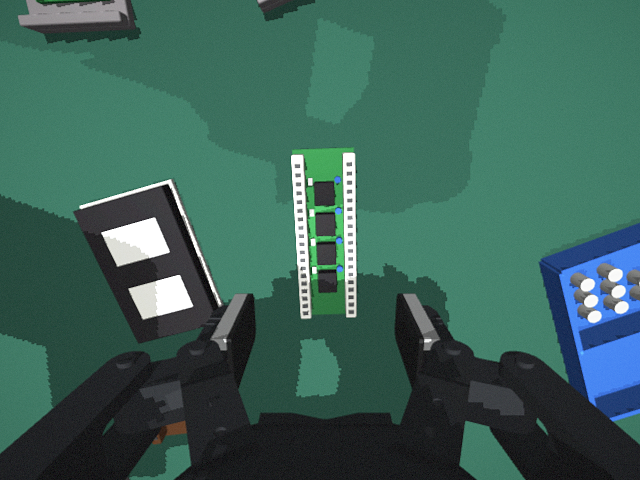

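w14 shows board four at (324,233), measured (679.4,-110.9), 81.0°, 127x42 mm, with the panel well clear. Grasping it.

>>> move_arm:
  deltas:
    - {"dx": 0, "dy": 0.001, "dz": 0.03, "wx": 0, "wy": 0, "wz": -0.035}
    - {"dx": 0, "dy": 0, "dz": 0.035, "wx": 0, "wy": 0, "wz": 0}
    - {"dx": 0, "dy": 0, "dz": 0.025, "wx": 0, "wy": 0, "wz": 0}
    - {"dx": 0, "dy": 0, "dz": 0.012, "wx": 0, "wy": 0, "wz": 0}
    - {"dx": 0, "dy": 0, "dz": 0, "wx": 0, "wy": 0, "wz": 0}
    - {"dx": 0, "dy": 0, "dz": 0, "wx": 0, "wy": 0, "wz": 0}
    - {"dx": 0, "dy": 0, "dz": 0, "wx": 0, "wy": 0, "wz": 0}
    - {"dx": 0, "dy": 0, "dz": 0.006, "wx": 0, "wy": 0, "wz": 0}
    - {"dx": 0, "dy": 0, "dz": 0, "wx": 0, "wy": 0, "wz": 0}
    - {"dx": 0, "dy": 0, "dz": 0, "wx": 0, "wy": 0, "wz": 0}
    - {"dx": 0, "dy": 0, "dz": 0, "wx": 0, "wy": 0, "wz": 0}

```text
t: 27.75
tool_pos: [0.6793, -0.1115, 0.0264]
orientation: [0.997, -0.079, 0.0, 0.0]
ft_force: [0.2, -0.1, 0.6]
grip_width: 0.0597
```

```bash
python3 - <<'E'
from h import *
look("w15"); to(.6794,-.1109)
E
```

```text
TCP [ 0.6793 -0.1115  0.0264] th -9.05 t 27.75 grip 0.0597
tool-frame to target [ 0.     -0.0006]
```

>>> move_arm:
  deltas:
    - {"dx": 0, "dy": 0, "dz": 0, "wx": 0, "wy": 0, "wz": 0}
    - {"dx": 0, "dy": 0, "dz": 0, "wx": 0, "wy": 0, "wz": 0}
    - {"dx": 0, "dy": 0, "dz": 0, "wx": 0, "wy": 0, "wz": 0}
    - {"dx": 0, "dy": 0, "dz": 0, "wx": 0, "wy": 0, "wz": 0}
    - {"dx": 0, "dy": 0, "dz": 0, "wx": 0, "wy": 0, "wz": 0}
  hand: 0.03

```text
t: 28.3
tool_pos: [0.6795, -0.1116, 0.0265]
orientation: [0.997, -0.079, 0.0, 0.0]
ft_force: [0.3, -0.2, 2.8]
grip_width: 0.0411
```

>>> move_arm:
  deltas:
    - {"dx": 0, "dy": 0, "dz": -0.02, "wx": 0, "wy": 0, "wz": 0}
    - {"dx": 0, "dy": 0, "dz": -0.04, "wx": 0, "wy": 0, "wz": 0}
    - {"dx": 0, "dy": 0, "dz": 0, "wx": 0, "wy": 0, "wz": -0.1134}
    - {"dx": 0, "dy": 0, "dz": 0, "wx": 0, "wy": 0, "wz": -0.1134}
    - {"dx": 0, "dy": 0, "dz": 0, "wx": 0, "wy": 0, "wz": -0.1134}
    - {"dx": 0.0093, "dy": -0.0453, "dz": 0, "wx": 0, "wy": 0, "wz": 0}
    - {"dx": 0.0093, "dy": -0.0453, "dz": 0, "wx": 0, "wy": 0, "wz": 0}
    - {"dx": 0.0093, "dy": -0.0453, "dz": 0, "wx": 0, "wy": 0, "wz": 0}
    - {"dx": 0.0093, "dy": -0.0453, "dz": 0, "wx": 0, "wy": 0, "wz": 0}
    - {"dx": 0.0093, "dy": -0.0453, "dz": 0, "wx": 0, "wy": 0, "wz": 0}
    - {"dx": 0, "dy": 0, "dz": 0, "wx": 0, "wy": 0, "wz": 0}
    - {"dx": 0, "dy": 0, "dz": 0, "wx": 0, "wy": 0, "wz": 0}
    - {"dx": 0, "dy": 0, "dz": 0, "wx": 0, "wy": 0, "wz": 0}
    - {"dx": 0, "dy": 0, "dz": 0, "wx": 0, "wy": 0, "wz": 0}
    - {"dx": 0, "dy": 0, "dz": 0, "wx": 0, "wy": 0, "wz": 0}
    - {"dx": 0, "dy": 0, "dz": 0, "wx": 0, "wy": 0, "wz": 0}
    - {"dx": 0, "dy": 0, "dz": 0, "wx": 0, "wy": 0, "wz": 0}

```text
t: 30.0
tool_pos: [0.684, 0.1189, 0.0863]
orientation: [0.996, 0.09, 0.0, -0.0]
ft_force: [0.0, 0.5, -1.0]
grip_width: 0.041
```

```bash
python3 - <<'E'
from h import *
s=ctrl.observe();print(s["tool_pos"],theta(toolT(s)));to(.6838,.1193)
E
```

```text
[0.68400294 0.11893227 0.08628832] 10.378544124179085
tool-frame to target [-0.0001 -0.0004]
```

Release height should be z≈0.0345.

>>> move_arm:
  deltas:
    - {"dx": 0, "dy": -0.0004, "dz": 0.02, "wx": 0, "wy": 0, "wz": -0.002}
    - {"dx": 0, "dy": 0, "dz": 0.015, "wx": 0, "wy": 0, "wz": 0}
    - {"dx": 0, "dy": 0, "dz": 0.01, "wx": 0, "wy": 0, "wz": 0}
    - {"dx": 0, "dy": 0, "dz": 0.004, "wx": 0, "wy": 0, "wz": 0}
    - {"dx": 0, "dy": 0, "dz": 0, "wx": 0, "wy": 0, "wz": 0}
    - {"dx": 0, "dy": 0, "dz": 0, "wx": 0, "wy": 0, "wz": 0}
    - {"dx": 0, "dy": 0, "dz": 0, "wx": 0, "wy": 0, "wz": 0}
    - {"dx": 0, "dy": 0, "dz": 0.001, "wx": 0, "wy": 0, "wz": 0}
    - {"dx": 0, "dy": 0, "dz": 0.0006, "wx": 0, "wy": 0, "wz": 0}
    - {"dx": 0, "dy": 0, "dz": 0.0006, "wx": 0, "wy": 0, "wz": 0}
    - {"dx": 0, "dy": 0, "dz": 0, "wx": 0, "wy": 0, "wz": 0}
    - {"dx": 0, "dy": 0, "dz": 0, "wx": 0, "wy": 0, "wz": 0}
    - {"dx": 0, "dy": 0, "dz": 0, "wx": 0, "wy": 0, "wz": 0}

```text
t: 31.3
tool_pos: [0.6838, 0.1201, 0.035]
orientation: [0.996, 0.092, -0.0, -0.0]
ft_force: [-0.9, 0.3, -2.1]
grip_width: 0.0412
```

>>> move_arm:
  deltas:
    - {"dx": 0, "dy": 0.0007, "dz": 0.0005, "wx": 0, "wy": 0, "wz": 0}
    - {"dx": 0, "dy": 0, "dz": 0.0004, "wx": 0, "wy": 0, "wz": 0}
    - {"dx": 0, "dy": 0, "dz": 0, "wx": 0, "wy": 0, "wz": 0}
    - {"dx": 0, "dy": 0, "dz": 0, "wx": 0, "wy": 0, "wz": 0}

```text
t: 31.7
tool_pos: [0.684, 0.1195, 0.0346]
orientation: [0.996, 0.092, 0.0, 0.0]
ft_force: [-0.5, -0.1, 2.9]
grip_width: 0.0412
```

Contact is confirmed by the force rising from -2.1 to +2.9 N. I release and lift away.

>>> move_arm:
  deltas:
    - {"dx": 0, "dy": 0, "dz": 0, "wx": 0, "wy": 0, "wz": 0}
    - {"dx": 0, "dy": 0, "dz": 0, "wx": 0, "wy": 0, "wz": 0}
    - {"dx": 0, "dy": 0, "dz": 0, "wx": 0, "wy": 0, "wz": 0}
    - {"dx": 0, "dy": 0, "dz": -0.02, "wx": 0, "wy": 0, "wz": 0}
    - {"dx": 0, "dy": 0, "dz": -0.03, "wx": 0, "wy": 0, "wz": 0}
    - {"dx": 0, "dy": 0, "dz": -0.045, "wx": 0, "wy": 0, "wz": 0}
    - {"dx": 0, "dy": 0, "dz": -0.045, "wx": 0, "wy": 0, "wz": 0}
    - {"dx": 0, "dy": 0, "dz": -0.045, "wx": 0, "wy": 0, "wz": 0}
    - {"dx": -0.04, "dy": 0, "dz": 0, "wx": 0, "wy": 0, "wz": 0}
    - {"dx": -0.04, "dy": 0, "dz": 0, "wx": 0, "wy": 0, "wz": 0}
    - {"dx": -0.04, "dy": 0, "dz": 0, "wx": 0, "wy": 0, "wz": 0}
    - {"dx": 0, "dy": 0, "dz": 0, "wx": 0, "wy": 0, "wz": 0}
    - {"dx": 0, "dy": 0, "dz": 0, "wx": 0, "wy": 0, "wz": 0}
    - {"dx": 0, "dy": 0, "dz": 0, "wx": 0, "wy": 0, "wz": 0}
  hand: 0.06

```text
t: 33.1
tool_pos: [0.5678, 0.0974, 0.2197]
orientation: [0.996, 0.092, 0.001, 0.0]
ft_force: [0.5, -0.1, 0.3]
grip_width: 0.0599
```

```bash
python3 - <<'E'
from h import *
look("w16"); seated("w16")
E
```

```text
pcb [422.8 107.2  43.2 106.5] 79.5
  pcb [686.2 119.3  42.9 128.1] 100.5
  pcb [567.  102.2  41.9  83.7] 81.5
  strip [545.7 -44.2   3.6  45.6] 4.8
  grey [426.1 107.6  64.6 135.9] 79.9
  grey [684.7 118.4  65.4 157. ] 100.5
  grey [566.7 103.1  61.2 113.1] 81.3
  dark [707.1 289.7   8.3  11.4]
TCP [0.5678 0.0974 0.2197] th 10.56 t 33.1 grip 0.0599
pcb@10mm [425.9 108.7  42.2 103.9] 79.5
pcb@10mm [683.  120.5  41.9 125.1] 100.5
pcb@10mm [566.6 103.8  40.9  81.7] 81.5
```

View pics/w16.png

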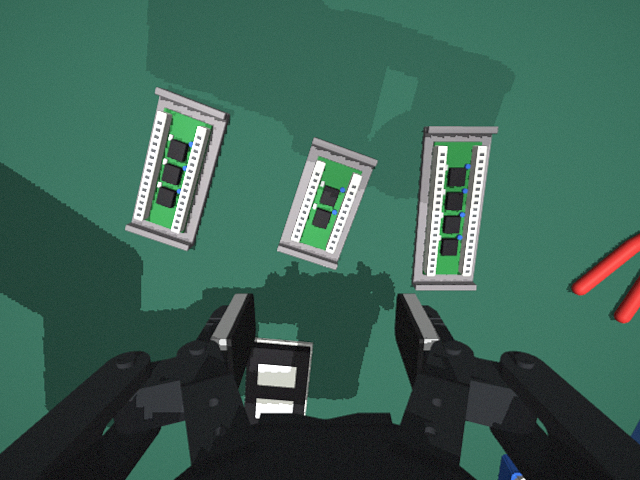

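w16 shows boards three (175,172), two (326,205) and four (452,210) all seated in line between their stops, with the arm clear. Handing in.

```bash
python3 -c "
from workcell import ctrl
print(ctrl.sign_off())"
```

```text
the job is handed in; nothing more can be done
None
```

All four relay boards are in their matching holders, placed shortest to longest, and the job was handed in at about 33 s. Each was lowered until light contact with the seat (about 3–5.5 N) before release.

| Board | Offset from holder centre | Angle off holder |
|---|---|---|
| One | about 1 mm | 0.3° |
| Two | about 0.5 mm | 0.1° |
| Three | about 1.5 mm (camera) | 0.6° |
| Four | about 1 mm | 0° |

- **Disagreement:** for board three, the camera put it about 1.5 mm off in x, while the gripper's position at release was only 0.2 mm off. An earlier look gave its angle as 1.1° off. All of this is within the 2 mm calibration accuracy.
- **Final checks:** the last picture showed boards two, three and four seated between their stops with the gripper clear. Board one was last checked right after it was placed.
- **Bystanders:** I did not touch the square board, the display panel or the coloured look-alikes, but took no final measurement of them.
- **Arm settling:** the arm takes about half a second to settle after fast moves and was up to 7.5 mm off when checked early, so I corrected its position before gripping and placing.

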